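# Close the instrument cassette with its slide-on lid

### The job

Close the open instrument cassette with the thin perforated steel lid that lies in the channel of the drying stand: slide the lid along the channel until roughly a third of it hangs over the stand's open front edge, then take it by the overhanging end and lift it clear. Lay it flat along the cassette's rim about a finger's width short of the upstand, then slide it over the rim until its end is fully home and square against the upstand, and let go. Do not drop the lid, and leave everything else on the counter where it is.

Things in the scene. Friction and masses are not known exactly. Their poses are not given: they have to be found in the camera images.
- lid_centre (a point): Centre (half-way through the thickness) of the lid: a plain perforated stainless sheet, 130 (x) x 50 (y) x 3 mm (z up), 70 to 140 g, loose, same both ways round. It starts flat in the stand's channel, lengthwise, front end 15 to 45 mm behind the open edge. There its long sides cannot be gripped, but it can be dragged by pressing on it; past the edge, grip it across its 50 mm width.
- lid: The same lid; origin at the centre of its underside, 1.5 mm under lid_centre.
- stand_edge (a point): Middle of the drying stand's open front edge, on the deck's top surface, 50 mm above the counter. x points along the channel to the stand's rear, z up. Nothing is below or in front of the edge; the legs start 45 mm behind it.
- stand: Drying stand, fixed, smooth white plastic (the lid slides easily on it): deck 200 long (x) x 80 wide (y); origin on the counter under its centre. Ribs 10 mm wide and 8 mm high run along both sides (channel 56 mm wide), an 8 mm thick, 8 mm high rib closes the rear (+x); the front (-x) is open. It may stand left or right of the cassette; yaw varies.
- lid_home (a point): Where the lid's centre is when fully home on the cassette: 31.5 mm above the counter, 1.5 mm above the rim. x points along the cassette to the upstand, whose inner face is at x = +65 mm; z up. The rim runs from x = -60 to +65 mm, so the lid, home, sticks out 5 mm at the near end and 3 mm on each long side.
- cassette: The cassette: fixed open stainless box, rim 30 mm above the counter, 44 mm wide (y), three instruments inside; origin on the counter under lid_home, same axes. The upstand is a 50 mm wide, 4 mm thick plate across the +x end, rising 16 mm above the rim.
- spare_lid: Bystander: lid of another, smaller cassette, 80 x 36 x 3 mm, loose on the counter; origin at the centre of its underside.
- tweezers: Bystander: steel tweezers 110 mm long, lying on the counter; origin at the middle of the underside.
- bottle: Bystander: white bottle, 56 mm across, 130 mm high; origin at the centre of its underside.
- dish: Bystander: steel bowl, 110 mm across, 35 mm high; origin at the centre of its underside.
- roll: Bystander: roll of paper pouch stock standing on end, 116 mm across, 75 mm high; origin at the centre of its underside.
Things that resemble listed ones, but are neither listed nor needed, are in the scene too. What is shaped like the cassette but blue is not meant.

How it is judged (in metres and radians):
On the way, in this order (a step that is already met when the one before it is completed fails the run):
1. the lid has been slid, flat on the stand's deck, until 20 to 60 mm of it hangs over the open front edge (x of lid_centre in the frame of stand_edge between 0.005 and 0.045 m and y of lid_centre in the frame of stand_edge between -0.01 and 0.01 m and z of lid_centre in the frame of stand_edge between -0.001 and 0.005 m and angle between lid_centre's own z axis and vertical below 0.06 rad), for 0.2 s.
2. the lid is held by the fingers, lifted clear of the stand (height (world z) of lid_centre above 0.07 m and contact force between lid and the fingers above 0.3 N and contact force between lid and stand below 0.05 N), for 0.2 s.
3. the lid lies flat along the cassette's rim, its end still 5 to 40 mm short of the upstand (x of lid_centre in the frame of lid_home between -0.04 and -0.005 m and y of lid_centre in the frame of lid_home between -0.01 and 0.01 m and z of lid_centre in the frame of lid_home between -0.003 and 0.004 m and angle between lid_centre's own z axis and vertical below 0.06 rad and angle between the x axis of lid_centre and the x axis of lid_home, either way round below 0.12 rad and contact force between lid and cassette above 0.1 N), for 0.15 s.
At the end, for the whole second after the job is handed in: The lid lies at rest and released, flat on the cassette's rim (height within 2 mm, tilt under 0.03 rad), its end within 3 mm of the upstand, within 6 mm of centred sideways and within 0.06 rad of square (x of lid_centre in the frame of lid_home between -0.003 and 0.003 m and y of lid_centre in the frame of lid_home between -0.006 and 0.006 m and z of lid_centre in the frame of lid_home between -0.002 and 0.002 m and angle between lid_centre's own z axis and vertical below 0.03 rad and angle between the x axis of lid_centre and the x axis of lid_home, either way round below 0.06 rad and linear speed of lid below 0.01 m/s); the robot touches nothing.
It fails at once if the lid falls freely by more than about 1 cm (contact force between lid and anything else below 0.01 N and linear speed of lid above 0.45 m/s).
It fails at once if any bystander is shifted by more than 30 mm (distance of any of spare_lid, tweezers, bottle, dish, roll from where it was at the start of the episode above 0.03 m).
It also fails if it takes over 58 s, if anything falls off the work surface, if the arm or the gripper's body presses on something with over 40 N, if the wrist force passes 120 N, or if a joint passes its speed limit or range.

### The arm

A 6-joint arm with a two-finger parallel gripper is mounted at the origin on the work surface. World frame = base frame: x ahead of the robot, y to its left, z up, the work surface at z = 0. Lengths are in m, angles in degrees, forces in N, time in s.
With the tool pointing down it reaches from about 0.4 to 0.825 m from the base axis. Payload 7 kg.
Tool frame: the origin (TCP) lies at the very end of the fingers, on their centre line; the grasp point (between the pads) lies 19 mm behind it (r.grasp_offset is the z of the grasp point in the tool frame, in m); z points along the fingers, y is the direction in which the jaws open and shut (so a half turn about z gives the same grasp; the last joint's range is limited). The gripper opens to 88 mm and grips with 3 to 60 N. Pads are 19 mm wide; open, the fingers measure 130 mm over their backs; the gripper's body (78 mm by 193 mm) begins 47 mm behind the grasp point.
Start: joints at [-50.816, 20.546, 0.682, 0, -70.136, -16.507], TCP at [0.26, -0.623, 0.227] pointing down, gripper open.
Joint ranges: [-176.03, 176.03], [-82.01, 121.73], [-58.28, 71.71], [-173.87, 95.51], [-174.79, -0.11], [-173.66, 173.66]. Speed limits (degrees/s): [136.94, 136.94, 172.46, 180, 180, 180].

### API

Orientations are given as [roll, pitch, yaw] about the fixed x, y, z axes, in that order (R = Rz(yaw) Ry(pitch) Rx(roll)).
In Python, from plant import r, capture, calibration, order gives the robot as it stands.
- The arm moves only by the tool servo_tool, never from a script. Its arguments are lists of equal length, an entry for each row: "grip": the closure, from -1 (fully open) to 1 (shut), so that 0 is half open; "translation": the shift along the tool's x, y, z in m, a list of three; "turn": the turn about the tool's z in rad. A call has 1 to 10 rows; each row is the pose to reach, as a shift and turn from the pose commanded when the call began, along the tool's axes at that moment; what a row does not reach only later rows make up. A row lasts 1/12 s, in which the tool goes at most 41.7 mm and 7.16 degrees, less where a joint would pass 70% of its speed; a pose out of reach is approached as far as the arm can. A call with a gripper value outside its range is refused whole. The fingers move at their own pace and stop on an object; "newtons" is the grip in N (left out, the last holds). Time passes only in rows, so rows that repeat a pose let the fingers close. It gives the time, the measured TCP pose, the force and the opening at its end, in the units of the state.
- r.get_state(): the state, without advancing time (a new reading comes with each control period).
- capture(name): name is "side" or "top" or "wrist"; returns (picture, depth): 400x640x3 uint8, blue, green, red; 400x640 float32, m along the optical axis (not along the pixel's ray), 0 where there is no reading.
- calibration(name): a dict with "fx", "fy", "cx", "cy" (pixels), "view" (4x4, takes a point from world to camera coordinates). Camera axes: x right, y up, looking along -z (the intrinsics and any distortion apply to the point x, -y, -z); pixel columns grow to the right and rows downward; lengths in m; the calibration is good to about 2 mm. A picture is of the moment at which its call begins: read the wrist's pose just before it. calibration takes no time and is no camera call; for the wrist camera it gives the pose at the moment of the call.
- order.close_job(): hands the job in, once; it reports no verdict.
The state is a dict: "time_s": time; "joints": joint angles; "qd": joint speeds; "joint_torque": joint torques, N m; "tcp_pos": TCP position; "eef_rot": TCP orientation; "contact_force": force on the tool from outside, world axes, zero at the start; "moment": the same for the moment, N m; "gripper_width": finger opening in m.
Only numpy, scipy, OpenCV 4.12 (cv2) and the standard library are available. Lean on these libraries where they do the work, as an engineer would, in place of code of your own. Each camera call takes 0.05 s, during which the arm holds its last target.

## Working session

There is one attempt and no reset: what is moved stays moved. The work goes in short steps, Python scripts to look and compute and a tool call to move; the robot and the scene stay as the last step left them, time stands still between calls to the robot, and variables do not carry over. Pictures are saved under pics/ and viewed, and the job is handed in when it is done.

Besides the shell and the picture viewer there is one more tool, called after "Call:" in YAML: its name, and indented under it one key for each argument. servo_tool: Moves the arm, as the interface text tells. Its arguments: {"type":"object","properties":{"grip":{"type":"array","items":{"type":"number"}},"translation":{"type":"array","items":{"type":"array","items":{"type":"number"}}},"turn":{"type":"array","items":{"type":"number"}},"newtons":{"type":"number"}},"required":["grip","translation","turn"]}

```bash
ls; mkdir -p pics
python3 - <<'E'
from plant import r,capture,calibration,order
import cv2,numpy as np
print(r.get_state(), r.grasp_offset)
for n in("top","side","wrist"):
    c=calibration(n);p,d=capture(n);cv2.imwrite(f"pics/{n}0.png",p);np.savez(f"/tmp/{n}0.npz",p=p,d=d,**{k:np.array(v) for k,v in c.items()})
    print(n,c,(d>0).mean())
E
```

```text
pics
{'time_s': 0.0, 'joints': array([-5.08152745e+01,  2.05917332e+01,  6.34218486e-01, -2.30058332e-02,
       -7.01353969e+01, -1.65076844e+01]), 'qd': array([-0.13818606,  0.0819258 ,  0.05218677, -0.01302394,  0.02271353,
        0.07311135]), 'joint_torque': array([ 2.75791681e-03, -5.82715380e+01,  2.93055975e+01,  6.99669912e+00,
        7.02558857e-03, -1.46841026e-04]), 'tcp_pos': array([ 0.26004773, -0.62236383,  0.22561362]), 'eef_rot': array([ 1.79904772e+02, -5.66777838e-03, -1.57330789e+02]), 'contact_force': array([-0.46681643,  0.60015061,  0.08838823]), 'moment': array([ 0.0531101 ,  0.02639516, -0.00011612]), 'gripper_width': 0.08779238730042933} -0.0188
top {'fx': 493.31540678562186, 'fy': 493.31540678562186, 'cx': 322.780957238964, 'cy': 190.67817961879504, 'view': array([[-0.00645681, -0.99987446,  0.01446999, -0.0178152 ],
       [ 0.99587733, -0.00512035,  0.09056562, -0.60926504],
       [-0.09048016,  0.0149951 ,  0.99578536, -1.54721198],
       [ 0.        ,  0.        ,  0.        ,  1.        ]])} 0.99598828125
side {'fx': 385.22657716154987, 'fy': 385.22657716154987, 'cx': 314.8786128546951, 'cy': 198.23960605357658, 'view': array([[-0.7995136 , -0.60051597,  0.01259225,  0.46140193],
       [ 0.31955516, -0.40751036,  0.85546467, -0.25879891],
       [-0.50858873,  0.68797956,  0.51770805, -0.91201539],
       [ 0.        ,  0.        ,  0.        ,  1.        ]])} 0.99574609375
wrist {'fx': 358.372222749804, 'fy': 358.372222749804, 'cx': 322.56985866266376, 'cy': 202.58244070986137, 'view': array([[-0.38608244,  0.92246183,  0.00212736,  0.6726683 ],
       [-0.8845804 , -0.36957166, -0.28448954,  0.03544684],
       [-0.26164453, -0.11171824,  0.95867678, -0.39069364],
       [ 0.        ,  0.        ,  0.        ,  1.        ]])} 0.9959609375
```

View pics/top0.png

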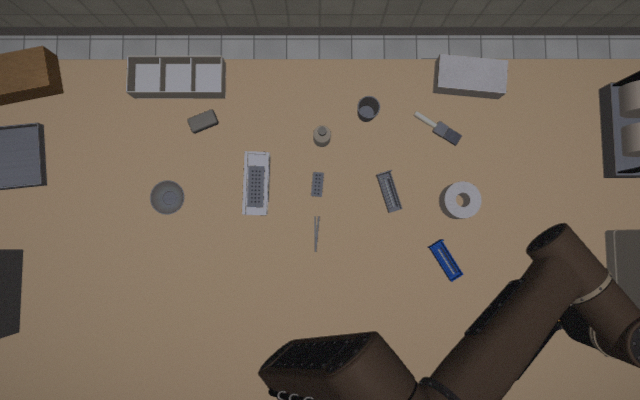

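View pics/side0.png

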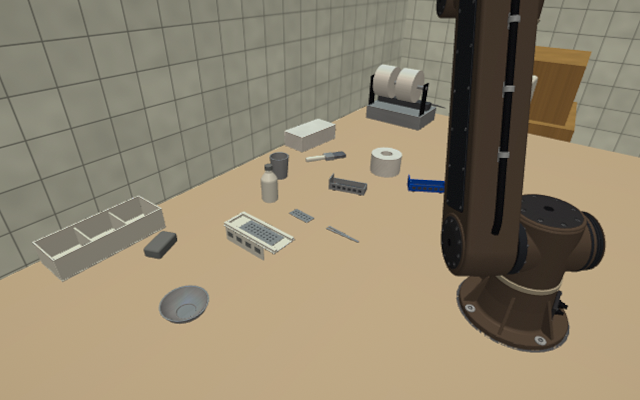

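View pics/wrist0.png

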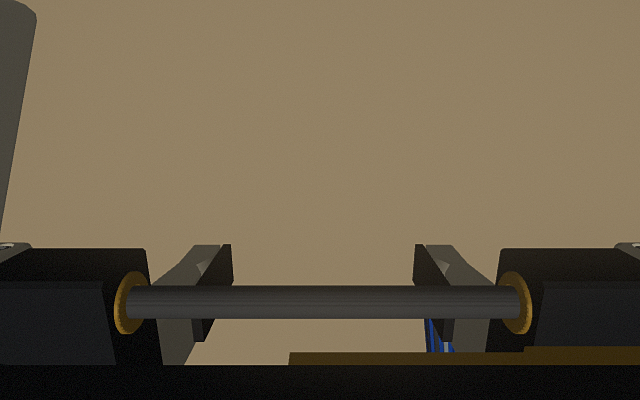

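```bash
cat > h.py <<'E'
import cv2,numpy as np
from plant import r,capture,calibration,order
def load(n,t): return np.load(f"/tmp/{n}{t}.npz")
def ray(c,uv):
    V=c['view'];R=V[:3,:3];t=V[:3,3];o=-R.T@t
    uv=np.atleast_2d(np.array(uv,float))
    d=np.c_[(uv[:,0]-c['cx'])/c['fx'],-(uv[:,1]-c['cy'])/c['fy'],-np.ones(len(uv))]
    return o,d@R
def onz(c,uv,z):
    o,d=ray(c,uv);return o+d*((z-o[2])/d[:,2])[:,None]
def proj(c,P):
    P=np.atleast_2d(P);q=P@c['view'][:3,:3].T+c['view'][:3,3]
    return np.c_[c['cx']+c['fx']*q[:,0]/-q[:,2],c['cy']+c['fy']*q[:,1]/q[:,2]]
def snap(n,t):
    c=calibration(n);p,d=capture(n);cv2.imwrite(f"pics/{n}{t}.png",p);np.savez(f"/tmp/{n}{t}.npz",p=p,d=d,**{k:np.array(v) for k,v in c.items()})
    return c,p,d
E
python3 - <<'E'
import cv2
p=cv2.imread('pics/top0.png')
a=cv2.resize(p[140:225,230:285],None,fx=7,fy=7,interpolation=cv2.INTER_NEAREST)
b=cv2.resize(p[160:225,365:420],None,fx=7,fy=7,interpolation=cv2.INTER_NEAREST)
b=cv2.copyMakeBorder(b,0,a.shape[0]-b.shape[0],10,0,cv2.BORDER_CONSTANT)
cv2.imwrite('pics/z0.png',cv2.hconcat([a,b]))
p=cv2.imread('pics/side0.png')
a=cv2.resize(p[205:265,215:305],None,fx=8,fy=8,interpolation=cv2.INTER_NEAREST)
cv2.imwrite('pics/z1.png',a)
b=cv2.resize(p[165:205,320:375],None,fx=10,fy=10,interpolation=cv2.INTER_NEAREST)
cv2.imwrite('pics/z2.png',b)
E
```

```text
(no output)
```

View pics/z0.png

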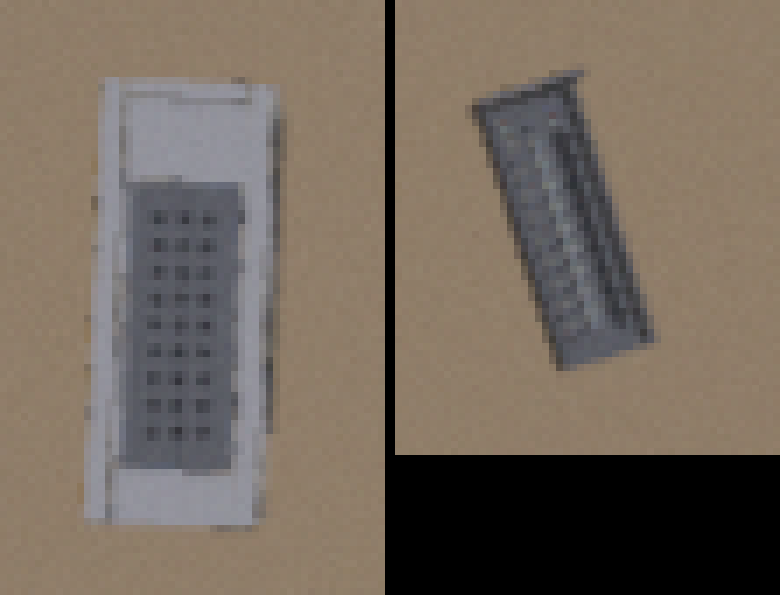

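View pics/z1.png

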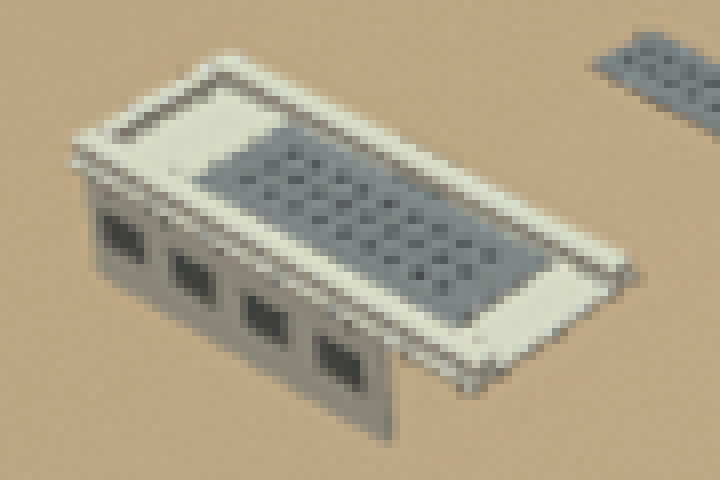

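View pics/z2.png

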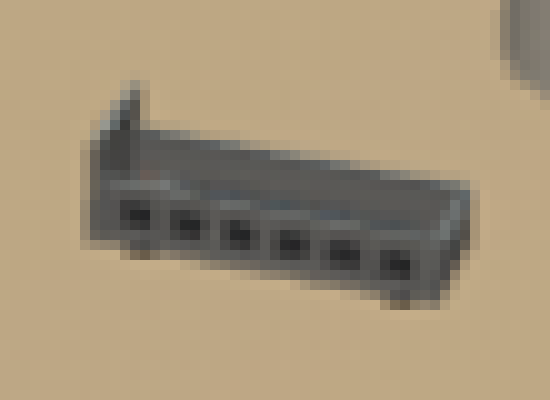

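Run:
```python
from h import *
c=load('top',0);
def z(pts,u0,v0,xo=0): return [(u0+(a-xo)/7-.5,v0+b/7-.5) for a,b in pts]
lid=z([(128,184),(245,184),(232,469),(117,469)],230,140)
L=onz(c,lid,.053);print('lid',L,L.mean(0))
a=(L[0]+L[1]-L[2]-L[3]);print('yaw',np.degrees(np.arctan2(a[1],a[0])), np.linalg.norm(a)/2)
S=onz(c,z([(107,78),(280,87),(260,524),(85,520)],230,140),.058);print('stand',S,S.mean(0),np.linalg.norm(S[0]-S[3]))
F=onz(c,z([(102,522),(246,527)],230,140),.05);print('front',F)
K=onz(c,z([(475,104),(573,82),(654,341),(558,370)],365,160,395),.03);print('cas',K,K.mean(0),np.linalg.norm(K[0]-K[3]),np.linalg.norm(K[0]-K[1]))
a=(K[0]+K[1]-K[2]-K[3]);print('yaw',np.degrees(np.arctan2(a[1],a[0])))
T=onz(c,z([(470,104),(583,70)],365,160,395),.046);print(T)
# side check
c=load('side',0)
def w(pts,u0,v0,s): return [(u0+a/s-.5,v0+b/s-.5) for a,b in pts]
L=onz(c,w([(288,122),(195,182),(465,326),(552,260)],215,205,8),.053);print('lid side',L,L.mean(0))
K=onz(c,w([(470,185),(435,235)],320,165,10),.03);print('cas near',K)
```

```text
lid [[0.68677732 0.21468993 0.053     ]
 [0.68654602 0.16214536 0.053     ]
 [0.55815392 0.16739991 0.053     ]
 [0.55844137 0.21865571 0.053     ]] [0.62247966 0.19072273 0.053     ]
yaw -2.05688274902293 0.12844678030634152
stand [[0.73418135 0.22377318 0.058     ]
 [0.72977936 0.14609546 0.058     ]
 [0.53330262 0.15432431 0.058     ]
 [0.535533   0.23197138 0.058     ]] [0.63319908 0.18904108 0.058     ] 0.19881745438535964
front [[0.5349539  0.22558257 0.05      ]
 [0.53234541 0.16135662 0.05      ]]
cas [[ 0.66056159 -0.19189074  0.03      ]
 [ 0.67049959 -0.23701406  0.03      ]
 [ 0.55157436 -0.27171429  0.03      ]
 [ 0.53863091 -0.22770085  0.03      ]] [ 0.60531661 -0.23207999  0.03      ] 0.12708050474761826 0.04620474347573346
yaw 16.31734491170129
[[ 0.65859106 -0.18763909  0.046     ]
 [ 0.67387972 -0.23921692  0.046     ]]
lid side [[0.68599535 0.16735677 0.053     ]
 [0.68509016 0.21405376 0.053     ]
 [0.55510559 0.21634769 0.053     ]
 [0.55611982 0.17140298 0.053     ]] [0.62057773 0.1922903  0.053     ]
cas near [[ 0.55262295 -0.27117229  0.03      ]
 [ 0.54393465 -0.23251514  0.03      ]]
```

```bash
cat >> h.py <<'E'
from scipy.spatial.transform import Rotation as Ro
def Rt(s): return Ro.from_euler('xyz',s['eef_rot'],degrees=True).as_matrix()
def plan(xyz,yaw=None):
    s=r.get_state();R=Rt(s);print('t',s['time_s'],'tcp',s['tcp_pos'].round(4),'rot',s['eef_rot'].round(2),'F',s['contact_force'].round(1),'w',round(s['gripper_width'],4))
    d=R.T@(np.array(xyz)-s['tcp_pos']);print('tool shift',d.round(4))
    if yaw is not None:
        e=-(yaw-s['eef_rot'][2]);e=(e+180)%360-180;print('turn rad',np.radians(e).round(4),'or half',np.radians((e+90)%180-90).round(4))
E
python3 - <<'E'
from h import *
c=calibration('wrist');s=r.get_state();V=c['view'];o=-V[:3,:3].T@V[:3,3]
print('cam in tool',Rt(s).T@(o-s['tcp_pos']),'look dir',Rt(s).T@(-V[2,:3]),'up',Rt(s).T@V[1,:3])
plan([.64,.19,.2],178)
E
```

```text
cam in tool [ 0.07676225  0.00124379 -0.15747924] look dir [-2.84651180e-01  7.75442438e-04  9.58630849e-01] up [ 9.58630907e-01 -4.99602688e-04  2.84651602e-01]
t 0.15 tcp [ 0.2601 -0.6225  0.2258] rot [ 1.7993e+02 -1.0000e-02 -1.5733e+02] F [ 0.1 -0.1 -0.9] w 0.088
tool shift [-0.6638  0.6032  0.0265]
turn rad 0.4306 or half 0.4306
```

Run:
```python
from h import *
plan([.63,-.225,.22],-164)
```

```text
t 0.15 tcp [ 0.2601 -0.6225  0.2258] rot [ 1.7993e+02 -1.0000e-02 -1.5733e+02] F [ 0.1 -0.1 -0.9] w 0.088
tool shift [-0.4946  0.2242  0.006 ]
turn rad 0.1165 or half 0.1165
```

Call:
servo_tool:
  grip: [-1,-1,-1,-1,-1,-1,-1,-1,-1,-1]
  translation:
    - [-0.495,0.224,0.006]
    - [-0.495,0.224,0.006]
    - [-0.495,0.224,0.006]
    - [-0.495,0.224,0.006]
    - [-0.495,0.224,0.006]
    - [-0.495,0.224,0.006]
    - [-0.495,0.224,0.006]
    - [-0.495,0.224,0.006]
    - [-0.495,0.224,0.006]
    - [-0.495,0.224,0.006]
  turn: [0.1165,0.1165,0.1165,0.1165,0.1165,0.1165,0.1165,0.1165,0.1165,0.1165]

```text
time_s: 0.98
tcp_pos: [0.5452, -0.3161, 0.2219]
eef_rot: [180.0, -0.0, -164.0]
contact_force: [-0.7, -0.2, -0.7]
gripper_width: 0.0877
```

Run:
```python
from h import *
plan([.63,-.225,.22],-164)
```

```text
t 0.9833 tcp [ 0.5452 -0.3161  0.2219] rot [ 180.     -0.   -163.99] F [-0.7 -0.2 -0.7] w 0.0877
tool shift [-0.1067  0.0642  0.0019]
turn rad 0.0002 or half 0.0002
```

Call:
servo_tool:
  grip: [-1,-1,-1,-1,-1,-1,-1]
  translation:
    - [-0.107,0.064,0.002]
    - [-0.107,0.064,0.002]
    - [-0.107,0.064,0.002]
    - [-0.107,0.064,0.002]
    - [-0.107,0.064,0.002]
    - [-0.107,0.064,0.002]
    - [-0.107,0.064,0.002]
  turn: [0,0,0,0,0,0,0]

```text
time_s: 1.57
tcp_pos: [0.6288, -0.2276, 0.2198]
eef_rot: [180.0, -0.0, -164.0]
contact_force: [-0.5, -0.2, -0.0]
gripper_width: 0.0878
```

Run:
```python
from h import *
plan([.63,-.225,.22],-164)
snap('wrist',1)
```

```text
t 1.5667 tcp [ 0.6288 -0.2276  0.2198] rot [ 1.7999e+02 -3.0000e-02 -1.6404e+02] F [-0.5 -0.2 -0. ] w 0.0878
tool shift [-0.0019  0.0021 -0.0002]
turn rad -0.0007 or half -0.0007
```

View pics/wrist1.png

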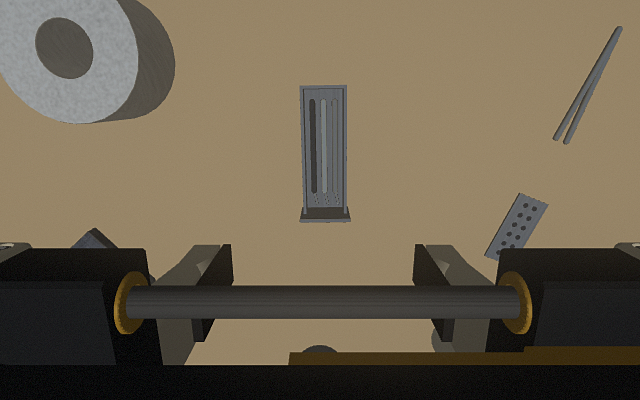

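Run:
```python
from h import *
p=load('wrist',1)['p']
cv2.imwrite('pics/z3.png',cv2.resize(p[78:228,290:360],None,fx=4,fy=4,interpolation=cv2.INTER_CUBIC))
```

```text
(no output)
```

View pics/z3.png

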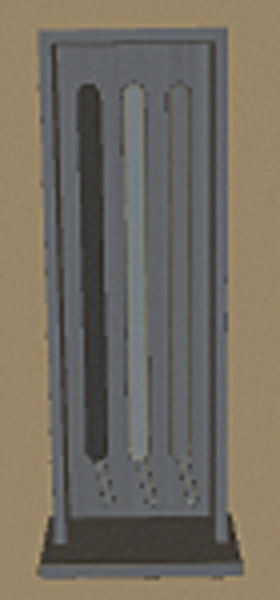

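Run:
```python
from h import *
c=load('wrist',1)
f=lambda pts:[(290+a/4-.4,78+b/4-.4) for a,b in pts]
N=onz(c,f([(39,29),(229,29)]),.03);print('near',N,N.mean(0),np.linalg.norm(N[0]-N[1]))
U=onz(c,f([(38,564),(243,564)]),.046);print('up inner',U,U.mean(0),np.linalg.norm(U[0]-U[1]))
B=onz(c,f([(38,576),(243,576)]),.046);print('up outer',B.mean(0))
a=U.mean(0)-N.mean(0);print(np.linalg.norm(a[:2]),np.degrees(np.arctan2(a[1],a[0])))
e=N[0]-N[1];print('near edge dir',np.degrees(np.arctan2(e[1],e[0])));e=U[0]-U[1];print(np.degrees(np.arctan2(e[1],e[0])))
d=c['d'];print('depth pt rim', )
```

```text
near [[ 0.55058928 -0.27057952  0.03      ]
 [ 0.53852383 -0.228517    0.03      ]] [ 0.54455655 -0.24954826  0.03      ] 0.043758784548296986
up inner [[ 0.67088562 -0.23769693  0.046     ]
 [ 0.65708924 -0.18954765  0.046     ]] [ 0.66398743 -0.21362229  0.046     ] 0.050086857789416434
up outer [ 0.66697232 -0.21276063  0.046     ]
0.12471731836663003 16.74179852926247
near edge dir -73.99469651858996
-74.01122360928655
depth pt rim
```

Run:
```python
from h import *
plan([.64,.19,.22],178)
```

```text
t 1.6167 tcp [ 0.6287 -0.2278  0.22  ] rot [ 1.8000e+02 -1.0000e-02 -1.6407e+02] F [-0.8 -0.  -0.1] w 0.0875
tool shift [-0.1256  0.3987  0.    ]
turn rad 0.313 or half 0.313
```

Call:
servo_tool:
  grip: [-1,-1,-1,-1,-1,-1,-1,-1,-1,-1]
  translation:
    - [-0.126,0.399,0]
    - [-0.126,0.399,0]
    - [-0.126,0.399,0]
    - [-0.126,0.399,0]
    - [-0.126,0.399,0]
    - [-0.126,0.399,0]
    - [-0.126,0.399,0]
    - [-0.126,0.399,0]
    - [-0.126,0.399,0]
    - [-0.126,0.399,0]
  turn: [0.313,0.313,0.313,0.313,0.313,0.313,0.313,0.313,0.313,0.313]

```text
time_s: 2.45
tcp_pos: [0.6402, 0.1868, 0.2207]
eef_rot: [180.0, 0.0, 178.0]
contact_force: [1.0, -0.5, -0.5]
gripper_width: 0.0875
```

Call:
servo_tool:
  grip: [-1,-1,-1]
  translation:
    - [0,0.015,0]
    - [0,0.015,0]
    - [0,0.015,0]
  turn: [0,0,0]

```text
time_s: 2.7
tcp_pos: [0.6408, 0.201, 0.2199]
eef_rot: [-180.0, -0.0, 178.1]
contact_force: [-0.0, -0.3, 0.5]
gripper_width: 0.0871
```

Run:
```python
from h import *
plan([.64,.19,.22],178)
snap('wrist',2)
```

```text
t 2.7 tcp [0.6408 0.201  0.2199] rot [-1.7999e+02 -1.0000e-02  1.7810e+02] F [-0.  -0.3  0.5] w 0.0871
tool shift [ 0.0004 -0.0111 -0.0001]
turn rad 0.0017 or half 0.0017
```

View pics/wrist2.png

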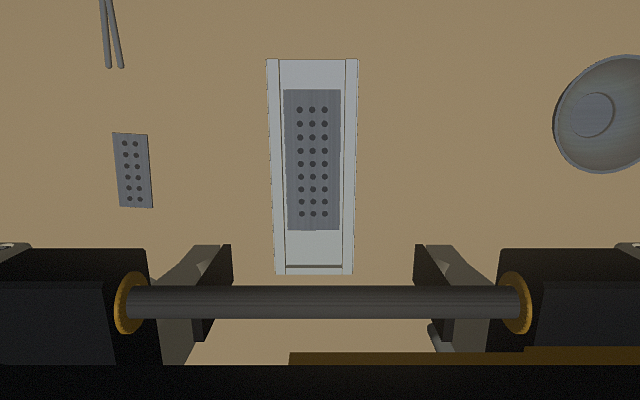

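Run:
```python
from h import *
p=load('wrist',2)['p']
cv2.imwrite('pics/z4.png',cv2.resize(p[52:252,260:366],None,fx=3,fy=3,interpolation=cv2.INTER_CUBIC))
```

```text
(no output)
```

View pics/z4.png

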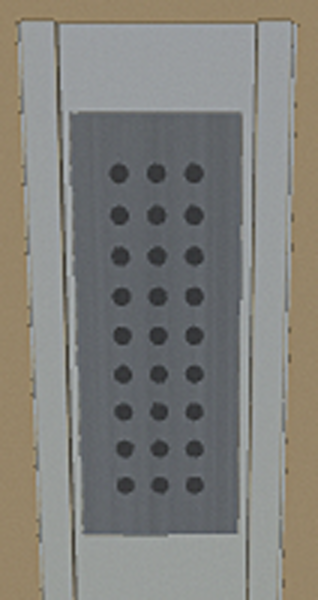

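Run:
```python
from h import *
c=load('wrist',2)
f=lambda pts:[(260+a/3-.35,52+b/3-.35) for a,b in pts]
L=onz(c,f([(69,112),(242,112),(240,534),(83,534)]),.053);print('lid',L.mean(0),np.linalg.norm(L[0]-L[1]),np.linalg.norm(L[0]-L[3]))
a=-(L[0]+L[1]-L[2]-L[3]);print('yaw',np.degrees(np.arctan2(a[1],a[0])))
F=onz(c,f([(16,20),(298,20)]),.058);print('front rib top',F,F.mean(0),np.linalg.norm(F[0]-F[1]))
e=F[1]-F[0];print('yaw',np.degrees(np.arctan2(e[1],e[0]))-90)
F=onz(c,f([(55,23),(256,23)]),.05);print('front deck',F,F.mean(0))
R=onz(c,f([(17,20),(43,590),(297,20),(279,590)]),.058)
for i in(0,2):
  e=R[i+1]-R[i];print('side yaw',np.degrees(np.arctan2(e[1],e[0])))
```

```text
lid [0.62192714 0.19394149 0.053     ] 0.049765524802893334 0.12951135850723183
yaw -1.511481066150086
front rib top [[0.53177568 0.15820084 0.058     ]
 [0.53430963 0.23622028 0.058     ]] [0.53304265 0.19721056 0.058     ] 0.07806057041838084
yaw -1.8602203872399343
front deck [[0.53213018 0.16803675 0.05      ]
 [0.53398295 0.22508135 0.05      ]] [0.53305657 0.19655905 0.05      ]
side yaw -1.6587423005737467
side yaw -2.1646740199380634
```

Run:
```python
from h import *
plan([.648,.193,.063],178.1)
```

```text
t 2.75 tcp [0.6409 0.2002 0.2201] rot [-179.99   -0.    178.04] F [-0.7 -0.2  0.2] w 0.0875
tool shift [-0.0074 -0.0069  0.1571]
turn rad -0.0011 or half -0.0011
```

Call:
servo_tool:
  grip: [1,1,1,1,1,1,1,1,1]
  translation:
    - [-0.0074,-0.007,0.02]
    - [-0.0074,-0.007,0.05]
    - [-0.0074,-0.007,0.08]
    - [-0.0074,-0.007,0.1]
    - [-0.0074,-0.007,0.115]
    - [-0.0074,-0.007,0.13]
    - [-0.0074,-0.007,0.14]
    - [-0.0074,-0.007,0.15]
    - [-0.0074,-0.007,0.15]
  turn: [0,0,0,0,0,0,0,0,0]
  newtons: 20

```text
time_s: 3.5
tcp_pos: [0.6473, 0.1923, 0.0682]
eef_rot: [-179.9, -0.1, 178.0]
contact_force: [-0.4, -0.1, -0.4]
gripper_width: 0.0332
```

Run:
```python
from h import *
plan([.648,.193,.053],178.1)
snap('side',3);snap('wrist',3)
p=cv2.imread('pics/side3.png')
cv2.imwrite('pics/z5.png',cv2.resize(p[150:280,180:330],None,fx=5,fy=5))
```

```text
t 3.5 tcp [0.6473 0.1923 0.0682] rot [-1.7993e+02 -1.3000e-01  1.7797e+02] F [-0.4 -0.1 -0.4] w 0.0332
tool shift [-0.0007  0.0007  0.0152]
turn rad -0.0023 or half -0.0023
```

View pics/z5.png

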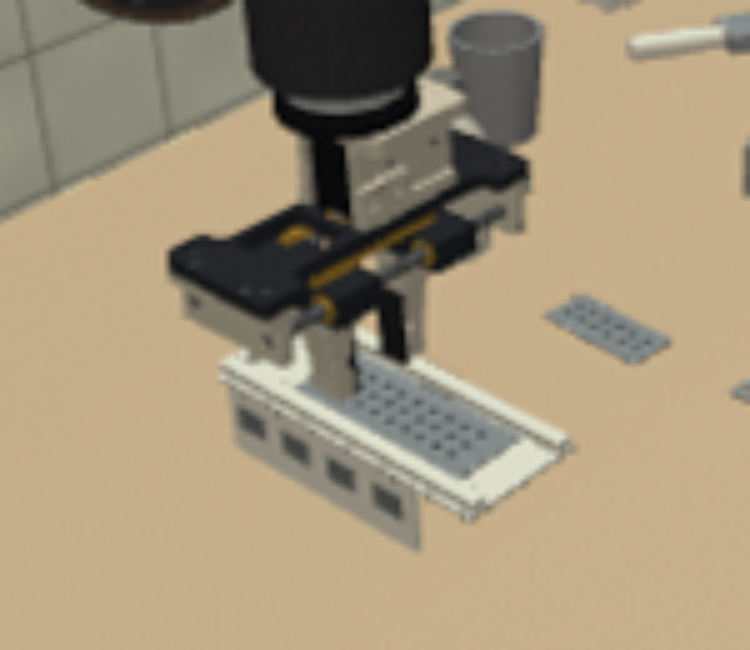

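View pics/wrist3.png

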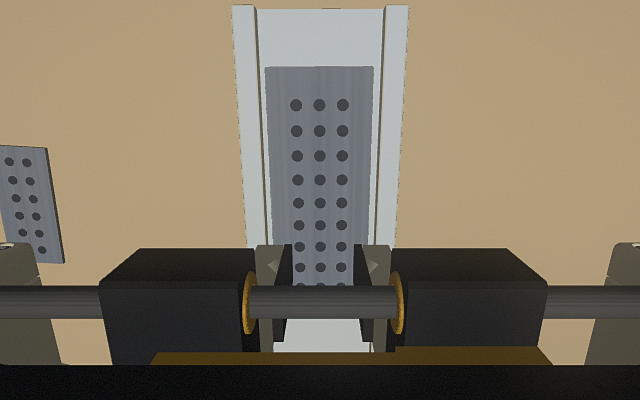

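Call:
servo_tool:
  grip: [1,1,1,1,1,1,1,1]
  translation:
    - [0,0,0]
    - [0,0,0]
    - [0,0,0]
    - [0,0,0.004]
    - [0,0,0.007]
    - [0,0,0.01]
    - [0,0,0.0115]
    - [0,0,0.013]
  turn: [0,0,0,0,0,0,0,0]

```text
time_s: 4.27
tcp_pos: [0.6479, 0.1939, 0.0564]
eef_rot: [-180.0, -0.0, 178.1]
contact_force: [-0.2, -0.1, 0.1]
gripper_width: 0.0003
```

Call:
servo_tool:
  grip: [1,1,1,1]
  translation:
    - [0,0,0.001]
    - [0,0,0.002]
    - [0,0,0.003]
    - [0,0,0.003]
  turn: [0,0,0,0]

```text
time_s: 4.6
tcp_pos: [0.648, 0.1939, 0.0537]
eef_rot: [-180.0, -0.0, 178.1]
contact_force: [-0.1, 1.1, -0.1]
gripper_width: 0.0004
```

Call:
servo_tool:
  grip: [1,1,1,1]
  translation:
    - [0,0,0.0005]
    - [0,0,0.001]
    - [0,0,0.0015]
    - [0,0,0.0015]
  turn: [0,0,0,0]

```text
time_s: 4.93
tcp_pos: [0.6485, 0.194, 0.0534]
eef_rot: [180.0, 0.1, 178.1]
contact_force: [-1.3, -0.9, 4.5]
gripper_width: 0.0006
```

Call:
servo_tool:
  grip: [1,1,1,1,1,1]
  translation:
    - [0,0,0.001]
    - [0.004,0,0.001]
    - [0.01,0,0.001]
    - [0.016,0,0.001]
    - [0.02,0,0.001]
    - [0.02,0,0.001]
  turn: [0,0,0,0,0,0]

```text
time_s: 5.43
tcp_pos: [0.6291, 0.1953, 0.0533]
eef_rot: [179.9, 0.2, 178.1]
contact_force: [-2.0, 0.6, 9.2]
gripper_width: 0.0006
```

Run:
```python
from h import *
plan([.648,.193,.053],178.1)
snap('wrist',4)
```

```text
t 5.4333 tcp [0.6291 0.1953 0.0533] rot [179.91   0.19 178.12] F [-2.   0.6  9.2] w 0.0006
tool shift [-0.019  -0.0017  0.0004]
turn rad 0.0003 or half 0.0003
```

View pics/wrist4.png

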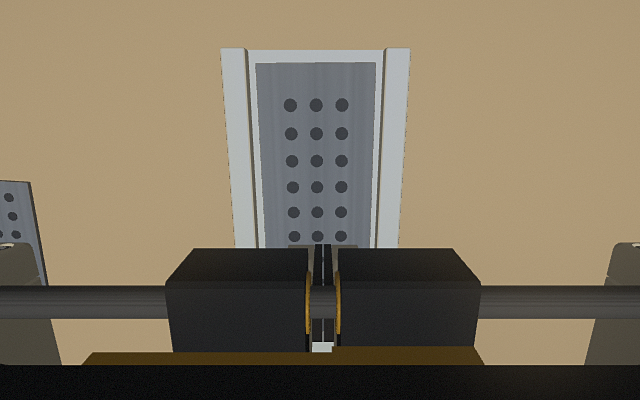

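Call:
servo_tool:
  grip: [1,1,1,1,1,1,1,1,1,1]
  translation:
    - [0.004,0,0]
    - [0.01,0,0]
    - [0.017,0,0]
    - [0.024,0,0]
    - [0.031,0,0]
    - [0.038,0,0]
    - [0.044,0,0]
    - [0.049,0,0]
    - [0.052,0,0]
    - [0.052,0,0]
  turn: [0,0,0,0,0,0,0,0,0,0]

```text
time_s: 6.32
tcp_pos: [0.5773, 0.1973, 0.0533]
eef_rot: [179.9, 0.2, 178.1]
contact_force: [-1.6, 1.8, 8.8]
gripper_width: 0.0003
```

Call:
servo_tool:
  grip: [1,1,1]
  translation:
    - [0,0,0]
    - [0,0,0]
    - [0,0,0]
  turn: [0,0,0]

```text
time_s: 6.57
tcp_pos: [0.5773, 0.1973, 0.0533]
eef_rot: [179.9, 0.2, 178.1]
contact_force: [-2.7, 1.2, 10.5]
gripper_width: 0.0003
```

Run:
```python
from h import *
plan([.648,.193,.053],178.1)
snap('wrist',5)
```

```text
t 6.5667 tcp [0.5773 0.1973 0.0533] rot [1.7990e+02 1.7000e-01 1.7812e+02] F [-2.7  1.2 10.5] w 0.0003
tool shift [-0.0708 -0.002   0.0005]
turn rad 0.0003 or half 0.0003
```

View pics/wrist5.png

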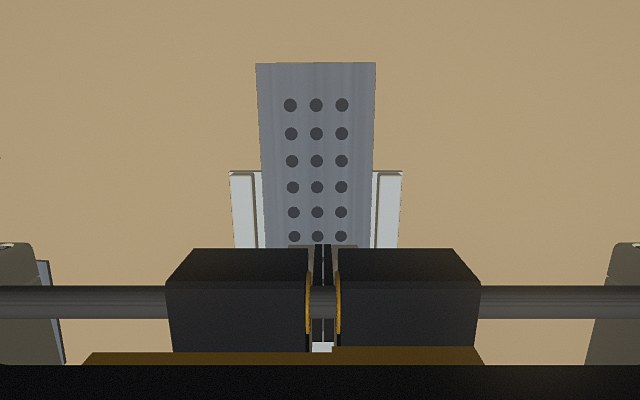

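Run:
```python
from h import *
c=load('wrist',5)
L=onz(c,[(255.5,63),(376,62.5)],.053);print(L,L.mean(0));e=L[1]-L[0];print(np.degrees(np.arctan2(e[1],e[0]))-90)
F=onz(c,[(229.5,172),(403,171)],.058);print(F,F.mean(0))
h=onz(c,[(290,105),(316.5,105),(342,105),(317.5,236)],.053);print(h)
e=h[3]-h[1];print(np.degrees(np.arctan2(e[1],e[0])))
plan([.515,.197,.12],178.1)
```

```text
[[0.48606515 0.17404612 0.053     ]
 [0.48745762 0.22353957 0.053     ]] [0.48676138 0.19879284 0.053     ]
-1.6115526255971844
[[0.53016296 0.15985723 0.058     ]
 [0.53217624 0.23497887 0.058     ]] [0.5311696  0.19741805 0.058     ]
[[0.50315347 0.1872394  0.053     ]
 [0.50351593 0.19847598 0.053     ]
 [0.50386482 0.20929197 0.053     ]
 [0.5631894  0.19673646 0.053     ]]
-1.6697425209629448
t 6.6167 tcp [0.5773 0.1973 0.0533] rot [1.7990e+02 1.6000e-01 1.7812e+02] F [-2.8  1.3 10.4] w 0.0003
tool shift [ 0.0621 -0.0022 -0.0669]
turn rad 0.0003 or half 0.0003
```

Call:
servo_tool:
  grip: [1,1,1,-1,-1,-1,-1,-1,-1,-1]
  translation:
    - [0,0,-0.002]
    - [0,0,-0.008]
    - [0,0,-0.02]
    - [0,0,-0.035]
    - [0.02,0,-0.05]
    - [0.04,-0.001,-0.06]
    - [0.055,-0.001,-0.06]
    - [0.062,-0.001,-0.06]
    - [0.062,-0.001,-0.06]
    - [0.062,-0.001,-0.06]
  turn: [0,0,0,0,0,0,0,0,0,0]

```text
time_s: 7.45
tcp_pos: [0.5143, 0.1976, 0.1116]
eef_rot: [180.0, 0.0, 178.1]
contact_force: [0.2, 0.1, -0.1]
gripper_width: 0.0414
```

Call:
servo_tool:
  grip: [-1,-1,-1,-1]
  translation:
    - [0,0,0]
    - [0,0,0]
    - [0,0,0]
    - [0,0,0]
  turn: [0,0,0,0]

```text
time_s: 7.78
tcp_pos: [0.5145, 0.1973, 0.111]
eef_rot: [-180.0, -0.0, 178.0]
contact_force: [0.4, -0.3, -1.1]
gripper_width: 0.0685
```

Run:
```python
from h import *
plan([.515,.198,.038],178.3)
snap('wrist',6)
```

```text
t 7.7833 tcp [0.5145 0.1973 0.111 ] rot [-1.7997e+02 -3.0000e-02  1.7804e+02] F [ 0.4 -0.3 -1.1] w 0.0685
tool shift [-0.0006  0.0008  0.073 ]
turn rad -0.0045 or half -0.0045
```

View pics/wrist6.png

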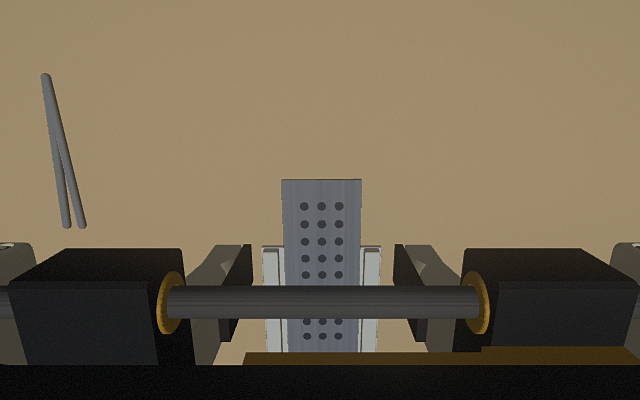

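Call:
servo_tool:
  grip: [-1,-1,-1,-1,-1,-1,-1,-1]
  translation:
    - [0,0.001,0.01]
    - [0,0.001,0.02]
    - [0,0.001,0.03]
    - [0,0.001,0.045]
    - [0,0.001,0.06]
    - [0,0.001,0.07]
    - [0,0.001,0.075]
    - [0,0.001,0.075]
  turn: [0,-0.004,-0.004,-0.004,-0.004,-0.004,-0.004,-0.004]

```text
time_s: 8.5
tcp_pos: [0.5134, 0.1978, 0.0348]
eef_rot: [-179.9, -0.1, 178.3]
contact_force: [0.3, 0.6, -0.8]
gripper_width: 0.0876
```

Call:
servo_tool:
  grip: [1,1,1,1,1,1,1,1,1,1]
  translation:
    - [0,0,0]
    - [0,0,0]
    - [0,0,0]
    - [0,0,0]
    - [0,0,0]
    - [0,0,0]
    - [0,0,0]
    - [0,0,0]
    - [0,0,0]
    - [0,0,0]
  turn: [0,0,0,0,0,0,0,0,0,0]
  newtons: 35

```text
time_s: 9.33
tcp_pos: [0.5143, 0.1985, 0.0366]
eef_rot: [180.0, 0.0, 178.3]
contact_force: [-0.0, -0.4, 2.2]
gripper_width: 0.0486
```

Run:
```python
from h import *
plan([.515,.198,.038],178.3)
snap('wrist',7)
snap('side',7)
p=cv2.imread('pics/side7.png')
cv2.imwrite('pics/z7.png',cv2.resize(p[150:290,180:330],None,fx=4,fy=4))
```

```text
t 9.3333 tcp [0.5143 0.1985 0.0366] rot [1.7999e+02 1.0000e-02 1.7830e+02] F [-0.  -0.4  2.2] w 0.0486
tool shift [-0.0008 -0.0005 -0.0014]
turn rad 0.0 or half 0.0
```

View pics/wrist7.png

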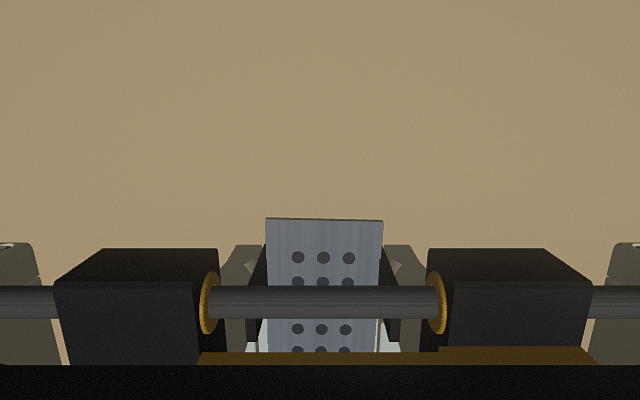

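View pics/z7.png

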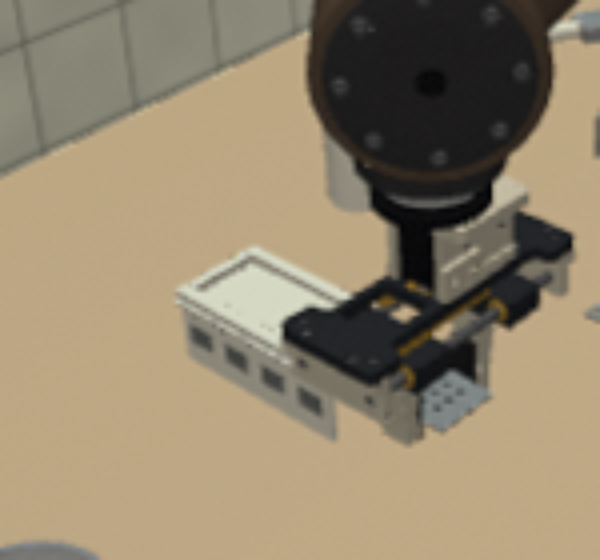

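Call:
servo_tool:
  grip: [1,1,1,1,1,1,1,1,1,1]
  translation:
    - [0,0,-0.001]
    - [0,0,-0.003]
    - [0,0,-0.006]
    - [0,0,-0.01]
    - [0,0,-0.016]
    - [0,0,-0.024]
    - [0,0,-0.034]
    - [0,0,-0.044]
    - [0,0,-0.052]
    - [0,0,-0.06]
  turn: [0,0,0,0,0,0,0,0,0,0]

```text
time_s: 10.27
tcp_pos: [0.5144, 0.1986, 0.0978]
eef_rot: [180.0, 0.0, 178.3]
contact_force: [1.5, -0.0, -0.8]
gripper_width: 0.0488
```

Call:
servo_tool:
  grip: [1,1,1,1]
  translation:
    - [0,0,-0.01]
    - [0,0,-0.015]
    - [0,0,-0.015]
    - [0,0,-0.015]
  turn: [0,0,0,0]

```text
time_s: 10.6
tcp_pos: [0.5142, 0.1986, 0.1117]
eef_rot: [180.0, 0.0, 178.3]
contact_force: [0.7, -0.7, -1.2]
gripper_width: 0.049
```

Run:
```python
from h import *
plan([.515,.198,.038],178.3)
c,p,d=snap('wrist',8)
snap('side',8)
p=cv2.imread('pics/side8.png')
cv2.imwrite('pics/z8.png',cv2.resize(p[130:290,180:340],None,fx=4,fy=4))
# plane fit of lid in tool frame via wrist depth
ys,xs=np.mgrid[225:246:3,272:378:3];ys=ys.ravel();xs=xs.ravel();z=d[ys,xs]
q=np.c_[(xs-c['cx'])/c['fx']*z,-(ys-c['cy'])/c['fy']*z,-z];P=(q-c['view'][:3,3])@c['view'][:3,:3]
A=np.c_[P[:,:2],np.ones(len(P))];k,res,_,_=np.linalg.lstsq(A,P[:,2],rcond=None);print('slopes dz/dx,dz/dy',k,'rms',np.std(A@k-P[:,2]),P.mean(0))
```

```text
t 10.6 tcp [0.5142 0.1986 0.1117] rot [1.7997e+02 2.0000e-02 1.7829e+02] F [ 0.7 -0.7 -1.2] w 0.049
tool shift [-0.0008 -0.0006  0.0737]
turn rad -0.0001 or half -0.0001
slopes dz/dx,dz/dy [-2.10864984  0.05950231  1.15506014] rms 0.0062438583625826025 [0.4921729  0.20125863 0.12921519]
```

View pics/wrist8.png

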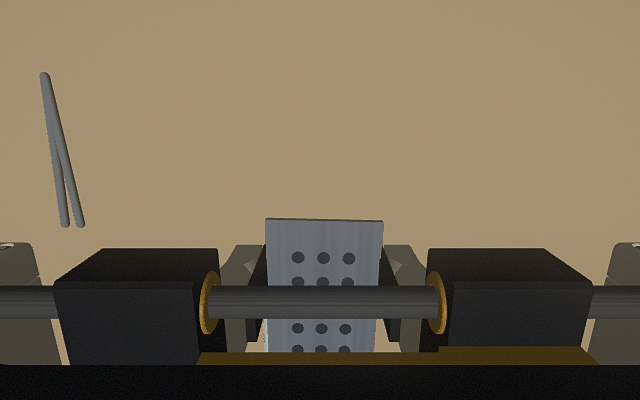

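View pics/z8.png

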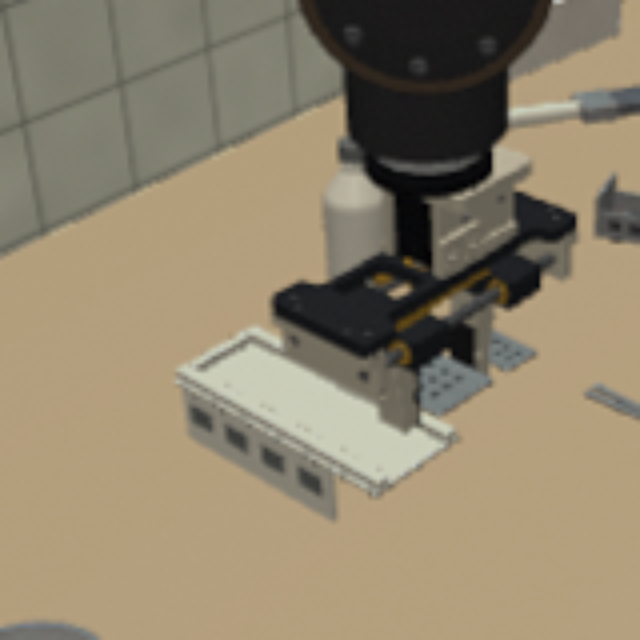

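Run:
```python
from h import *
c=load('wrist',8);d=c['d']
print(d[222:290:8,275:380:12].round(3))
for n in (7,8):
  c=load('wrist',n);g=cv2.cvtColor(c['p'],cv2.COLOR_BGR2GRAY)
  _,m=cv2.threshold(g[225:290,268:382],95,255,cv2.THRESH_BINARY_INV)
  N,l,s,ce=cv2.connectedComponentsWithStats(m)
  print([(s[i,4],(ce[i]+[268,225]).round(1)) for i in range(1,N) if 30<s[i,4]<400])
  b=[(u,np.argmax(np.abs(np.diff(g[205:235,u].astype(int)))) +205) for u in range(270,381,10)];print(b)
cv2.imwrite('pics/z9.png',cv2.resize(load('wrist',8)['p'][205:355,240:405],None,fx=4,fy=4,interpolation=cv2.INTER_CUBIC))
```

```text
[[0.149 0.15  0.15  0.149 0.15  0.15  0.15  0.149 0.15 ]
 [0.151 0.152 0.152 0.152 0.151 0.151 0.151 0.151 0.152]
 [0.152 0.152 0.151 0.152 0.153 0.152 0.152 0.153 0.152]
 [0.153 0.154 0.154 0.153 0.153 0.154 0.154 0.154 0.153]
 [0.154 0.154 0.153 0.154 0.155 0.155 0.154 0.155 0.156]
 [0.156 0.155 0.156 0.156 0.155 0.157 0.156 0.156 0.155]
 [0.156 0.    0.156 0.156 0.157 0.156 0.157 0.156 0.156]
 [0.158 0.158 0.157 0.158 0.158 0.157 0.158 0.158 0.158]
 [0.089 0.091 0.089 0.089 0.09  0.088 0.089 0.089 0.088]]
[(np.int32(134), array([297.7, 256.7])), (np.int32(136), array([323. , 257.2])), (np.int32(132), array([348.3, 257.8]))]
[(270, np.int64(216)), (280, np.int64(217)), (290, np.int64(217)), (300, np.int64(217)), (310, np.int64(217)), (320, np.int64(217)), (330, np.int64(218)), (340, np.int64(218)), (350, np.int64(218)), (360, np.int64(218)), (370, np.int64(219)), (380, np.int64(219))]
[(np.int32(133), array([297.6, 257.1])), (np.int32(130), array([323. , 257.6])), (np.int32(131), array([348.5, 258. ]))]
[(270, np.int64(217)), (280, np.int64(217)), (290, np.int64(217)), (300, np.int64(217)), (310, np.int64(218)), (320, np.int64(218)), (330, np.int64(218)), (340, np.int64(218)), (350, np.int64(219)), (360, np.int64(219)), (370, np.int64(219)), (380, np.int64(219))]
```

View pics/z9.png

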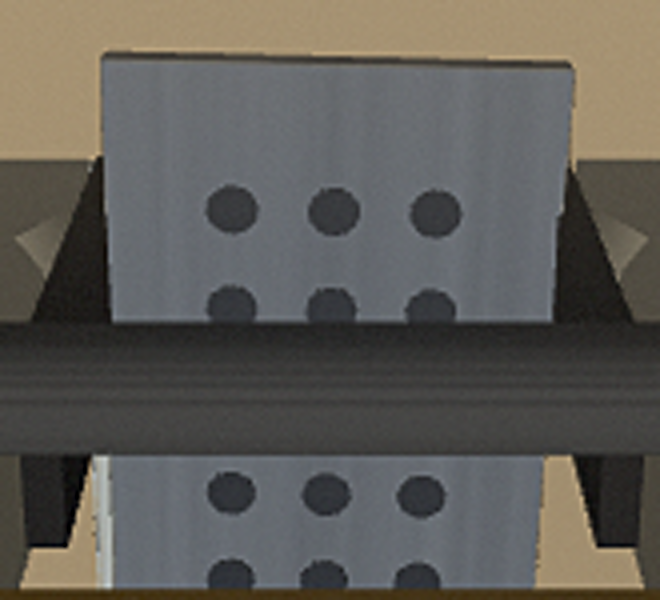

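```bash
cat >> h.py <<'E'
def lidfit(t,r0=226,r1=282,c0=275,c1=376):
    c=load('wrist',t);d=c['d']
    ys,xs=np.mgrid[r0:r1,c0:c1];ys=ys.ravel();xs=xs.ravel();z=d[ys,xs];ok=(z>.14)&(z<.165);xs,ys,z=xs[ok],ys[ok],z[ok]
    q=np.c_[(xs-c['cx'])/c['fx']*z,-(ys-c['cy'])/c['fy']*z,-z];P=(q-c['view'][:3,3])@c['view'][:3,:3]
    s=r.get_state();T=(P-s['tcp_pos'])@Rt(s)
    A=np.c_[T[:,:2],np.ones(len(T))];k=np.linalg.lstsq(A,T[:,2],rcond=None)[0];print('tool-frame plane slopes x,y, z at tcp',k.round(4),'rms',np.std(A@k-T[:,2]).round(5));return c,s,k
def ontool(c,s,k,uv):
    o,dd=ray(c,uv);o=Rt(s).T@(o-s['tcp_pos']);dd=dd@Rt(s)
    t=(k[0]*o[0]+k[1]*o[1]+k[2]-o[2])/(dd[:,2]-k[0]*dd[:,0]-k[1]*dd[:,1]);return o+dd*t[:,None]
E
python3 - <<'E'
from h import *
c,s,k=lidfit(8)
f=lambda pts:[(240+a/4-.4,205+b/4-.4) for a,b in pts]
T=ontool(c,s,k,f([(104,55),(572,65),(334,211),(326,493),(233,210),(435,213),(232,492),(421,495)]));print(T.round(4))
e=T[3]-T[2];print('yaw lid in tool deg',np.degrees(np.arctan2(e[1],-e[0])));e=T[1]-T[0];print(np.degrees(np.arctan2(e[0],e[1])))
E
```

```text
tool-frame plane slopes x,y, z at tcp [-0.0138 -0.0019 -0.0162] rms 0.00058
[[ 0.0281 -0.0221 -0.0166]
 [ 0.027   0.0268 -0.0167]
 [ 0.0102  0.0019 -0.0164]
 [-0.0257  0.0011 -0.0159]
 [ 0.0103 -0.009  -0.0164]
 [ 0.01    0.0129 -0.0164]
 [-0.0255 -0.0098 -0.0159]
 [-0.0259  0.012  -0.0159]]
yaw lid in tool deg -1.4082806468241627
-1.2529237645628541
```

Run:
```python
from h import *
c=load('top',0);print('roll',onz(c,[(462,200),(443,200)],.075))
plan([.5521,-.2490,.112],197.8)
```

```text
roll [[ 0.57358556 -0.45261555  0.075     ]
 [ 0.57390617 -0.39342642  0.075     ]]
t 10.7 tcp [0.5138 0.1982 0.111 ] rot [-1.7997e+02 -4.0000e-02  1.7829e+02] F [ 0.1 -0.2 -1.3] w 0.0486
tool shift [-0.0516 -0.4459 -0.0009]
turn rad -0.3405 or half -0.3405
```

Call:
servo_tool:
  grip: [1,1,1,1,1,1,1,1,1,1]
  translation:
    - [-0.001,-0.008,-0.005]
    - [-0.003,-0.022,-0.012]
    - [-0.005,-0.042,-0.02]
    - [-0.008,-0.065,-0.02]
    - [-0.01,-0.09,-0.02]
    - [-0.013,-0.115,-0.02]
    - [-0.016,-0.14,-0.02]
    - [-0.019,-0.165,-0.02]
    - [-0.022,-0.19,-0.02]
    - [-0.025,-0.215,-0.02]
  turn: [-0.01,-0.03,-0.06,-0.09,-0.13,-0.17,-0.21,-0.25,-0.29,-0.34]

```text
time_s: 11.53
tcp_pos: [0.5324, -0.019, 0.1314]
eef_rot: [-180.0, -0.0, -162.1]
contact_force: [-0.3, 0.3, -1.8]
gripper_width: 0.049
```

Run:
```python
from h import *
plan([.5521,-.2490,.10],197.8)
```

```text
t 11.5333 tcp [ 0.5324 -0.019   0.1314] rot [-1.8000e+02 -4.0000e-02 -1.6208e+02] F [-0.3  0.3 -1.8] w 0.049
tool shift [ 0.052  -0.2249  0.0314]
turn rad 0.0021 or half 0.0021
```

Call:
servo_tool:
  grip: [1,1,1,1,1,1,1,1,1,1]
  translation:
    - [0.006,-0.025,0]
    - [0.012,-0.052,0]
    - [0.018,-0.08,0]
    - [0.025,-0.11,0]
    - [0.032,-0.14,0]
    - [0.039,-0.17,0]
    - [0.045,-0.195,0.01]
    - [0.05,-0.215,0.02]
    - [0.052,-0.225,0.03]
    - [0.052,-0.225,0.03]
  turn: [0,0.001,0.002,0.002,0.002,0.002,0.002,0.002,0.002,0.002]

```text
time_s: 12.37
tcp_pos: [0.5501, -0.2492, 0.0987]
eef_rot: [179.9, -0.2, -162.5]
contact_force: [-1.0, 0.6, -2.0]
gripper_width: 0.0489
```

Call:
servo_tool:
  grip: [1,1,1]
  translation:
    - [0,0,0]
    - [0,0,0]
    - [0,0,0]
  turn: [0,0,0]

```text
time_s: 12.62
tcp_pos: [0.5523, -0.2466, 0.102]
eef_rot: [-180.0, 0.0, -162.3]
contact_force: [0.5, -0.6, -1.3]
gripper_width: 0.0486
```

Run:
```python
from h import *
plan([.5521,-.2490,.0173],197.8)
snap('wrist',9);snap('side',9)
p=cv2.imread('pics/side9.png')
cv2.imwrite('pics/z10.png',cv2.resize(p[90:240,280:460],None,fx=4,fy=4))
c,s,k=lidfit(9)
```

```text
t 12.6167 tcp [ 0.5523 -0.2466  0.102 ] rot [-1.7998e+02  4.0000e-02 -1.6227e+02] F [ 0.5 -0.6 -1.3] w 0.0486
tool shift [ 0.001  -0.0022  0.0847]
turn rad -0.0011 or half -0.0011
tool-frame plane slopes x,y, z at tcp [-0.0167 -0.0005 -0.0154] rms 0.00057
```

View pics/wrist9.png

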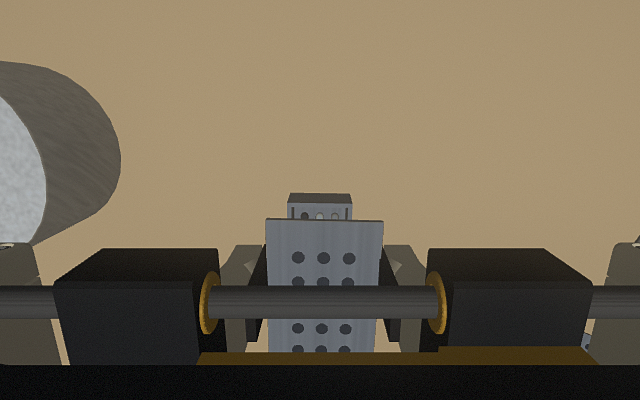

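View pics/z10.png

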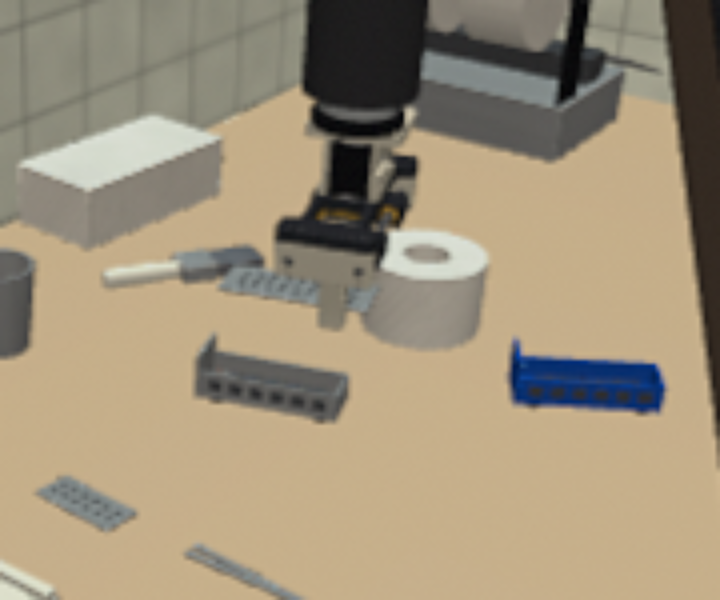

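Call:
servo_tool:
  grip: [1,1,1,1,1,1,1,1]
  translation:
    - [0.001,-0.002,0.005]
    - [0.001,-0.002,0.015]
    - [0.001,-0.002,0.03]
    - [0.001,-0.002,0.045]
    - [0.001,-0.002,0.057]
    - [0.001,-0.002,0.064]
    - [0.001,-0.002,0.066]
    - [0.001,-0.002,0.066]
  turn: [0,0,0,0,0,0,0,0]

```text
time_s: 13.38
tcp_pos: [0.5512, -0.2494, 0.0346]
eef_rot: [180.0, -0.1, -162.3]
contact_force: [0.6, 2.0, -0.2]
gripper_width: 0.049
```

Run:
```python
from h import *
plan([.5521,-.2490,.0173],197.8)
snap('wrist',10);snap('side',10)
p=cv2.imread('pics/side10.png')
cv2.imwrite('pics/z11.png',cv2.resize(p[130:220,300:400],None,fx=6,fy=6))
c,s,k=lidfit(10)
cv2.imwrite('pics/z12.png',cv2.resize(load('wrist',10)['p'][175:355,240:405],None,fx=4,fy=4,interpolation=cv2.INTER_CUBIC))
```

```text
t 13.3833 tcp [ 0.5512 -0.2494  0.0346] rot [ 1.7997e+02 -8.0000e-02 -1.6232e+02] F [ 0.6  2.  -0.2] w 0.049
tool shift [-0.001   0.0001  0.0173]
turn rad -0.0022 or half -0.0022
tool-frame plane slopes x,y, z at tcp [-0.0185 -0.0014 -0.0143] rms 0.00057
```

View pics/z12.png

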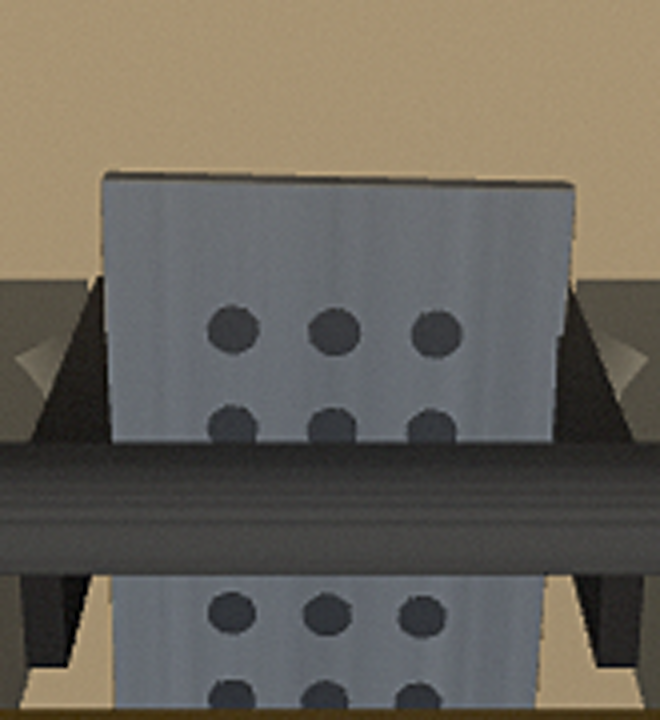

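View pics/z11.png

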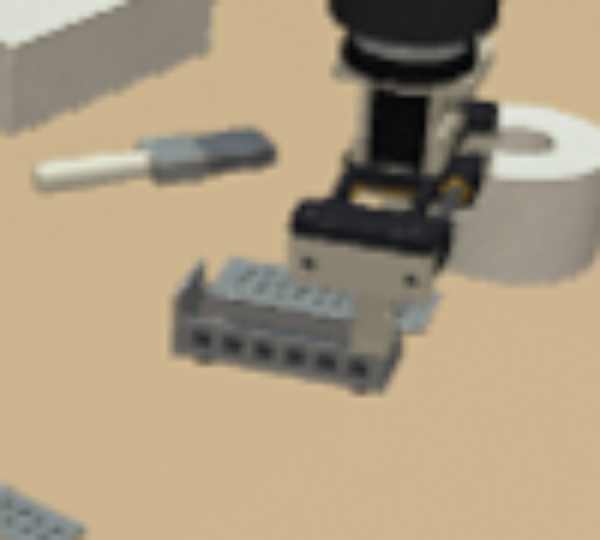

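Call:
servo_tool:
  grip: [1,1,1,1,1,1,1]
  translation:
    - [0,0,0.003]
    - [0,0,0.006]
    - [0,0,0.009]
    - [0,0,0.011]
    - [0,0,0.013]
    - [0,0,0.014]
    - [0,0,0.014]
  turn: [0,0,0,0,0,0,0]

```text
time_s: 14.07
tcp_pos: [0.5514, -0.2496, 0.0211]
eef_rot: [180.0, -0.0, -162.3]
contact_force: [-0.6, -0.9, -1.4]
gripper_width: 0.0486
```

Call:
servo_tool:
  grip: [1,1,1,1]
  translation:
    - [0,0,0.0005]
    - [0,0,0.001]
    - [0,0,0.0015]
    - [0,0,0.0015]
  turn: [0,0,0,0]

```text
time_s: 14.4
tcp_pos: [0.5516, -0.2496, 0.0199]
eef_rot: [180.0, -0.0, -162.3]
contact_force: [-0.5, -0.0, -1.0]
gripper_width: 0.0486
```

Call:
servo_tool:
  grip: [1,1,1,1]
  translation:
    - [0,0,0.0005]
    - [0,0,0.001]
    - [0,0,0.0015]
    - [0,0,0.0015]
  turn: [0,0,0,0]

```text
time_s: 14.73
tcp_pos: [0.5516, -0.2495, 0.0184]
eef_rot: [180.0, -0.0, -162.3]
contact_force: [-0.1, 0.6, -1.1]
gripper_width: 0.0487
```

Call:
servo_tool:
  grip: [1,1,1,1]
  translation:
    - [0,0,0.0005]
    - [0,0,0.001]
    - [0,0,0.001]
    - [0,0,0.001]
  turn: [0,0,0,0]

```text
time_s: 15.07
tcp_pos: [0.5516, -0.2496, 0.0174]
eef_rot: [180.0, 0.0, -162.3]
contact_force: [0.0, -0.4, -1.8]
gripper_width: 0.0487
```

Call:
servo_tool:
  grip: [1,1,1,1]
  translation:
    - [0,0,0.0005]
    - [0,0,0.001]
    - [0,0,0.001]
    - [0,0,0.001]
  turn: [0,0,0,0]

```text
time_s: 15.4
tcp_pos: [0.5518, -0.2496, 0.0168]
eef_rot: [-180.0, 0.0, -162.3]
contact_force: [-0.9, 0.6, 2.5]
gripper_width: 0.0489
```

Call:
servo_tool:
  grip: [1,1,1,1]
  translation:
    - [0,0,0.0005]
    - [0,0,0.001]
    - [0,0,0.001]
    - [0,0,0.001]
  turn: [0,0,0,0]

```text
time_s: 15.73
tcp_pos: [0.5522, -0.2499, 0.0167]
eef_rot: [-179.9, 0.1, -162.3]
contact_force: [-2.3, 0.1, 10.2]
gripper_width: 0.0489
```

Run:
```python
from h import *
plan([.5521,-.2490,.0173],197.8)
snap('wrist',11);snap('side',11);snap('top',11)
c,s,k=lidfit(11)
p=cv2.imread('pics/side11.png')
a=cv2.resize(p[140:210,310:400],None,fx=6,fy=6,interpolation=cv2.INTER_CUBIC)
p=cv2.imread('pics/top11.png');b=cv2.resize(p[150:230,360:420],None,fx=5,fy=5,interpolation=cv2.INTER_CUBIC)
h=max(a.shape[0],b.shape[0]);pad=lambda i:cv2.copyMakeBorder(i,0,h-i.shape[0],0,0,cv2.BORDER_CONSTANT)
cv2.imwrite('pics/z13.png',cv2.hconcat([pad(a),pad(b)])[:,:800])
cv2.imwrite('pics/z14.png',cv2.resize(load('wrist',11)['p'][175:355,240:405],None,fx=4,fy=4,interpolation=cv2.INTER_CUBIC))
```

```text
t 15.7333 tcp [ 0.5522 -0.2499  0.0167] rot [-1.7994e+02  7.0000e-02 -1.6230e+02] F [-2.3  0.1 10.2] w 0.0489
tool shift [-0.0001  0.0009 -0.0006]
turn rad -0.0018 or half -0.0018
tool-frame plane slopes x,y, z at tcp [-0.0017 -0.0009 -0.0156] rms 0.00058
```

View pics/z13.png

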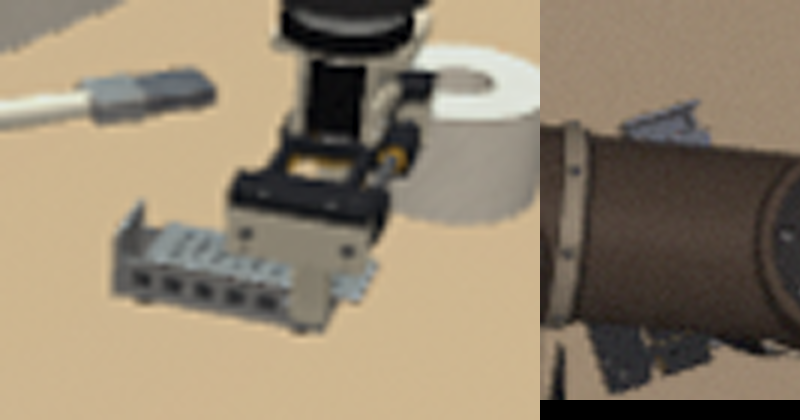

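View pics/z14.png

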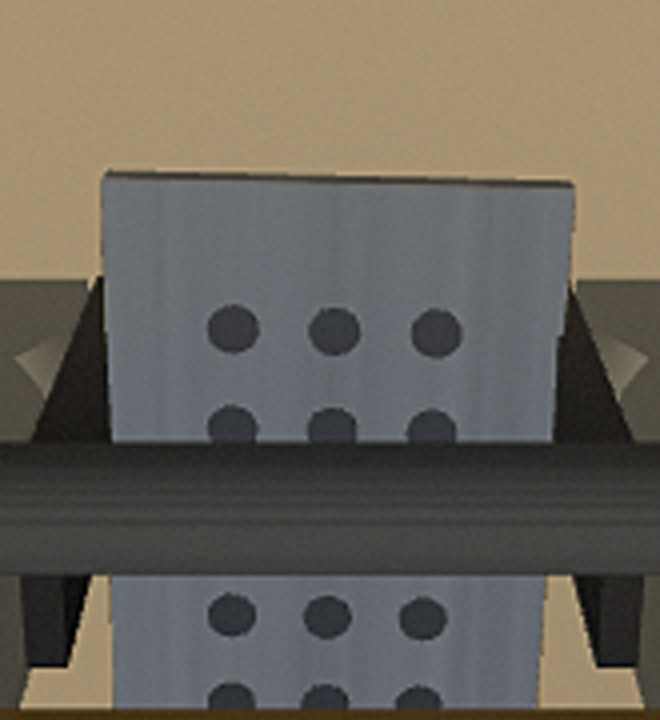

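Call:
servo_tool:
  grip: [1,1,1,1,1,1]
  translation:
    - [0,0,-0.0005]
    - [-0.003,0.0002,-0.0005]
    - [-0.006,0.0004,-0.0005]
    - [-0.009,0.0005,-0.0005]
    - [-0.011,0.0006,-0.0005]
    - [-0.011,0.0006,-0.0005]
  turn: [0,0,0,0,0,0]

```text
time_s: 16.38
tcp_pos: [0.5629, -0.2458, 0.0167]
eef_rot: [-179.9, 0.1, -162.3]
contact_force: [-0.8, -0.5, 7.0]
gripper_width: 0.0489
```

Call:
servo_tool:
  grip: [1,1,1,1]
  translation:
    - [-0.001,0,0]
    - [-0.002,0,0]
    - [-0.003,0,0]
    - [-0.003,0,0]
  turn: [0,0,0,0]

```text
time_s: 16.72
tcp_pos: [0.5654, -0.245, 0.0167]
eef_rot: [-180.0, 0.0, -162.3]
contact_force: [-1.6, -0.5, 7.3]
gripper_width: 0.0487
```

Call:
servo_tool:
  grip: [1,1,1,1]
  translation:
    - [-0.0005,0,0]
    - [-0.001,0,0]
    - [-0.0015,0,0]
    - [-0.0015,0,0]
  turn: [0,0,0,0]

```text
time_s: 17.05
tcp_pos: [0.5659, -0.2448, 0.0167]
eef_rot: [-180.0, -0.0, -162.3]
contact_force: [-4.2, -1.7, 9.0]
gripper_width: 0.049
```

Call:
servo_tool:
  grip: [1,1,1,1]
  translation:
    - [-0.0005,0,0]
    - [-0.001,0,0]
    - [-0.001,0,0]
    - [-0.001,0,0]
  turn: [0,0,0,0]

```text
time_s: 17.38
tcp_pos: [0.566, -0.2447, 0.0167]
eef_rot: [-180.0, -0.1, -162.3]
contact_force: [-6.2, -2.5, 10.4]
gripper_width: 0.0488
```

Call:
servo_tool:
  grip: [1,1,1,1]
  translation:
    - [-0.0005,0,0]
    - [-0.001,0,0]
    - [-0.001,0,-0.0005]
    - [-0.001,0,-0.0005]
  turn: [0,0,0,0]

```text
time_s: 17.72
tcp_pos: [0.566, -0.2446, 0.0167]
eef_rot: [180.0, -0.2, -162.4]
contact_force: [-6.8, -3.1, 8.7]
gripper_width: 0.0487
```

Call:
servo_tool:
  grip: [-1,-1,-1,-1,-1,-1,-1,-1]
  translation:
    - [0,0,0]
    - [0,0,0]
    - [0,0,0]
    - [0,0,0]
    - [0,0,0]
    - [0,0,0]
    - [0,0,0]
    - [0,0,0]
  turn: [0,0,0,0,0,0,0,0]

```text
time_s: 18.38
tcp_pos: [0.5682, -0.2436, 0.0164]
eef_rot: [180.0, -0.0, -162.3]
contact_force: [-0.2, 0.2, -0.3]
gripper_width: 0.087
```

Call:
servo_tool:
  grip: [-1,-1,-1,-1,-1,-1,-1,-1,-1,-1]
  translation:
    - [0,0,-0.005]
    - [0,0,-0.02]
    - [0,0,-0.04]
    - [0,0,-0.07]
    - [0,0,-0.1]
    - [0,0,-0.13]
    - [-0.02,0,-0.16]
    - [-0.05,0,-0.2]
    - [-0.065,0,-0.205]
    - [-0.065,0,-0.205]
  turn: [0,0,0,0,0,0,0,0,0,0]

```text
time_s: 19.22
tcp_pos: [0.6345, -0.2235, 0.2262]
eef_rot: [-179.8, 0.4, -162.2]
contact_force: [0.6, -1.0, -0.5]
gripper_width: 0.0874
```

Run:
```python
from h import *
plan([.63,-.225,.22],196)
snap('wrist',12)
cv2.imwrite('pics/z15.png',cv2.resize(load('wrist',12)['p'][70:250,270:380],None,fx=4,fy=4,interpolation=cv2.INTER_CUBIC)[:600*2])
```

```text
t 19.2167 tcp [ 0.6345 -0.2235  0.2262] rot [-179.77    0.39 -162.24] F [ 0.6 -1.  -0.5] w 0.0874
tool shift [0.0048 0.     0.0061]
turn rad 0.0307 or half 0.0307
```

View pics/wrist12.png

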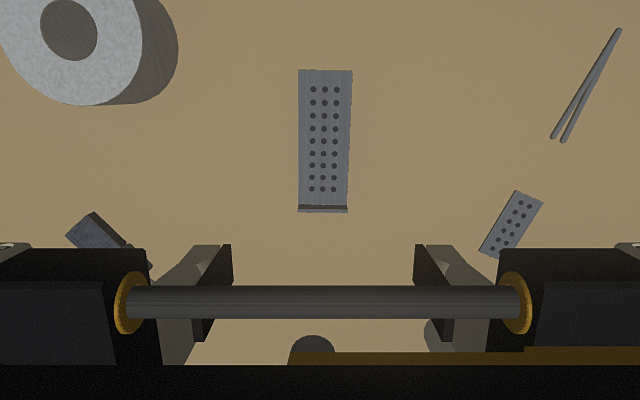

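Call:
servo_tool:
  grip: [-1,-1,-1,-1]
  translation:
    - [0,0,0]
    - [0,0,0]
    - [0,0,0]
    - [0,0,0]
  turn: [0,0,0,0]

```text
time_s: 19.6
tcp_pos: [0.6292, -0.2242, 0.2208]
eef_rot: [180.0, -0.1, -162.4]
contact_force: [0.7, -0.2, 0.1]
gripper_width: 0.0876
```

Run:
```python
from h import *
plan([.63,-.225,.22],196)
snap('wrist',13)
cv2.imwrite('pics/z16.png',cv2.resize(load('wrist',13)['p'][70:215,285:365],None,fx=4,fy=4,interpolation=cv2.INTER_CUBIC))
```

```text
t 19.6 tcp [ 0.6292 -0.2242  0.2208] rot [ 1.7997e+02 -7.0000e-02 -1.6236e+02] F [ 0.7 -0.2  0.1] w 0.0876
tool shift [-0.0005 -0.001   0.0008]
turn rad 0.0286 or half 0.0286
```

View pics/z16.png

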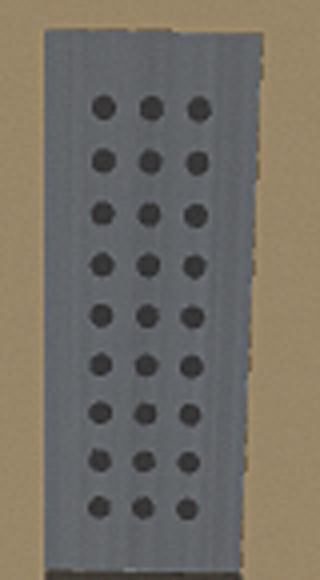

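Run:
```python
from h import *
c=load('wrist',13)
f=lambda pts:[(285+a/4-.4,70+b/4-.4) for a,b in pts]
L=onz(c,f([(43,30),(264,33),(242,572),(43,571)]),.033);print(L,L.mean(0),np.linalg.norm(L[0]-L[1]),np.linalg.norm(L[1]-L[2]),np.linalg.norm(L[3]-L[2]))
H=onz(c,f([(152,108),(143,508)]),.033);e=H[1]-H[0];print('yaw',np.degrees(np.arctan2(e[1],e[0])),H.mean(0))
e=L[0]-L[1];print(np.degrees(np.arctan2(e[1],e[0]))+90)
u=np.array([np.cos(np.radians(16.5)),np.sin(np.radians(16.5))]);n=np.array([-u[1],u[0]])
for m in(L.mean(0),H.mean(0)):
  d=m[:2]-[.6019,-.2323];print('x,y in home',d@u,d@n)
cv2.imwrite('pics/z17.png',cv2.resize(c['p'][195:220,285:365],None,fx=9,fy=9,interpolation=cv2.INTER_CUBIC))
d=c['d']
ys,xs=np.mgrid[80:208,302:344];ys=ys.ravel();xs=xs.ravel();z=d[ys,xs];ok=z>.1
q=np.c_[(xs-c['cx'])/c['fx']*z,-(ys-c['cy'])/c['fy']*z,-z][ok];P=(q-c['view'][:3,3])@c['view'][:3,:3]
A=np.c_[P[:,:2]-P[:,:2].mean(0),np.ones(len(P))];k=np.linalg.lstsq(A,P[:,2],rcond=None)[0];print('plane',k)
```

```text
[[ 0.54685105 -0.27471021  0.033     ]
 [ 0.53217862 -0.22655904  0.033     ]
 [ 0.65602157 -0.18993285  0.033     ]
 [ 0.67105749 -0.23804653  0.033     ]] [ 0.60152718 -0.23231216  0.033     ] 0.0503370233480912 0.12914548199474746 0.05040838534887598
yaw 16.33600032684779 [ 0.60156554 -0.23240447  0.033     ]
16.94682277148401
x,y in home -0.0003609166894586749 9.422904992461775e-05
x,y in home -0.0003503535207156193 -5.17236505863456e-06
plane [-4.94191563e-04  2.65253188e-05  3.23252151e-02]
```

View pics/z17.png

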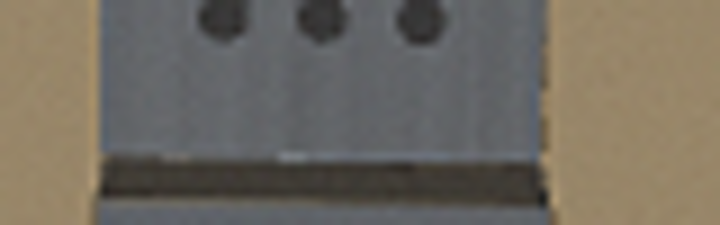

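Run:
```python
from plant import order
print(order.close_job())
```

```text
the job is handed in; nothing more can be done
None
```

The lid is on the cassette, home against the upstand and released. I handed the job in at about 20 s of the 58 s allowed.

**What I did**
- I pressed on the lid with shut fingers at about 10 N and dragged it about 72 mm along the channel. That left about 45 mm hanging over the open front edge.
- I gripped it across its width just in front of the edge, lifted it clear and carried it to the cassette.
- I laid it flat on the rim about 15 mm short of the upstand, then slid it in until the resistance at the upstand rose to about 7 N. I then opened the fingers and backed off.

**Last wrist-camera checks**
- **Position:** the lid's centre is about 0.4 mm from home lengthwise and 0.1 mm sideways.
- **Squareness:** the lid's yaw reads 16.3° along its row of holes and 16.9° along its near edge, against 16.5° for the cassette. Those two readings differ by 0.6°, which is well inside the 0.06 rad (3.4°) limit.
- **Flatness:** the tilt is about 0.0005 rad, and the top surface reads 32.3 mm against 33 mm nominal, within the 2 mm limit.
- **Contact:** the arm was clear of everything.

No check failed. I did not measure the bystanders' positions again. The final image shows the roll, tweezers and spare lid looking undisturbed, but it does not cover the dish or all of the bottle. The force readings showed contact only while I was working the lid.

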